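Raise the bench lamp and hold the handle grip hole-up

TASK

Raise the lid of the flip-up bench lamp to about 60 degrees and let go of it, so that it lights the bench. Then take the wooden handle grip from its cradle, turn it over until you find its one blind hole, and hold it up close to the lamp (within a foot of the lamp's middle, a good hand's breadth, 12 cm or more, above the bench) with the hole facing straight up. Finish while still holding it there, still and clear of everything else; leave the other things where they stand.

Things in the scene. Friction and masses are not known exactly. Their poses are not given: they have to be found in the camera images.
- lid_tab (a point): gripping point of the lamp lid: middle of the thickness of the black tab that sticks out from the lid's free edge on the robot's side. The tab is 44 mm long (this point 28 mm out from the edge), 30 mm wide, 10 mm thick; pinch its two sides, 30 mm apart, from above: it pivots between the pads as the lid turns. Frame turns with the lid: y along the hinge, x from tab to hinge
- lid_hinge (a point): middle of the hinge line of the lamp's lid, 38 mm above the bench, on the far side of the lamp; frame fixed to the lamp case: y along the hinge (level), x away from the robot side, z up. The tab's gripping point is 178 mm from it at any lid angle
- lamp_lid (a joint): angle of the lamp's lid in rad: 0 shut flat on the case, growing as the free edge is raised (60 degrees = 1.05), up to 1.9. The hinge is stiff: the lid stays where it is left; it takes about 4 N at the tab to raise it
- lamp: flip-up bench lamp, fixed: flat grey case 150 mm deep (x), 170 mm wide (y), 36 mm high, with an aluminium lid 150 x 170 x 8 mm that carries the light panel on its underside. Origin: centre of the case's underside; x points from the tab side to the hinge side. Lamp and cradle may swap sides
- cradle: low wooden cradle, fixed: base board 90 x 46 mm, 10 mm thick, with two round bars (12 mm thick, 46 mm long, tops 21 mm above the bench) between which the handle lies level; the handle can be set back in at any roll angle. Origin: centre of its underside; z is level, along the bars and the lying handle; y is up
- handle: loose light-wood handle grip, about 80 g, 56 mm long: two round end discs 44 mm across, 13 mm thick, with a square waist 30 x 30 mm between. One waist face has a blind hole 16 mm wide, 22 mm deep. Origin: its centre (36 mm above the bench in the cradle); z along its length, x out through the hole. Starts in the cradle, hole sideways, oblique or down; its flat ends overhang the cradle by 5 mm each
- hole_mouth (a point): centre of the mouth of the handle's blind hole, 15 mm from the handle's centre
- amber_bottle: bystander: amber glass bottle, 44 mm across and 95 mm tall, standing between lamp and cradle towards the far side. Origin: middle of its underside
- bung: bystander: tapered cork bung, 40 mm across the top and 34 mm tall, standing between lamp and cradle on the robot's side. Origin: middle of its underside
- jar: bystander: green glass jar, 68 mm across and 85 mm tall, at the left. Origin: middle of its underside
- clear_bottle: bystander: clear glass bottle, 52 mm across and 130 mm tall, at the right. Origin: middle of its underside
- mortar: bystander: white ceramic bowl, 100 mm across and 60 mm tall, at the left. Origin: middle of its underside
- scoop: bystander: wooden spoon 180 mm long, lying flat at the right. Origin: centre of its underside
Things that resemble listed ones, but are neither listed nor needed, are in the scene too. What is shaped like the handle but blue is not meant. There is more than one size of the cradle; the job needs the larger.

How it is judged:
By the outcome, as a careful person would: the job done as asked, in the order asked, and still so for the second after the job is handed in, while the arm keeps its last pose, push and grip.
It also fails if it takes over 64 s, if anything falls off the work surface, if the arm or the gripper's body presses on something with over 40 N, if the wrist force passes 120 N, or if a joint passes its speed limit or range.

ROBOT

A 7-joint arm with a two-finger parallel gripper is mounted at the origin on the work surface. World frame = base frame: x ahead of the robot, y to its left, z up, the work surface at z = 0. Lengths are in m, angles in rad, forces in N, time in s.
With the tool pointing down it reaches from about 0.35 to 0.9 m from the base axis. Payload 8.1 kg.
Tool frame: the origin (TCP) lies on the centre line of the jaws, within the pads' length; the fingertips stand 19 mm ahead of it and the grasp point (between the pads) is the TCP; z points along the fingers, y is the direction in which the jaws open and shut (so a half turn about z gives the same grasp; the last joint's range is limited). The gripper opens to 92 mm and grips with 3 to 60 N. Pads are 19 mm wide; open, the fingers measure 130 mm over their backs; the gripper's body (75 mm by 190 mm) begins 47 mm behind the grasp point.
Start: joints at [-1.219, 0.434, 0.025, 1.573, -0.012, 1.134, -0.075], TCP at [0.275, 0.561, 0.246] pointing down, gripper open.
Joint ranges: [-2.62, 2.62], [-0.44, 2.09], [-1.27, 1.32], [0.08, 2.57], [-1.32, 4.46], [0.12, 2], [-2.74, 2.74]. Speed limits (rad/s): [2.22, 2.22, 3.01, 3.01, 3.14, 3.14, 3.14].

INTERFACE

Orientations are given as a rotation vector (axis times angle).
In Python, from cell import monitor, imaging, workorder, outline_of gives the robot as it stands.
- The arm moves only by the tool move_arm, never from a script. Its argument "series" is a list of rows, each a list of 6 numbers: the shift along the world's x, y, z in cm, then the turn, a rotation vector about the world's x, y, z in degrees. A call has 1 to 8 rows; each row shifts and turns the commanded pose from where the row before left it; what a row does not reach is not made up. A row lasts 1/10 s, in which the tool goes at most 50 mm and 8.59 degrees, less where a joint would pass 70% of its speed; a pose out of reach is approached as far as the arm can. A call with a gripper value outside its range is refused whole. "grip" is the opening, from 0 (shut) to 1 (fully open), set as the call begins (left out, the last holds). The fingers move at their own pace and stop on an object; "force" is the grip in N (left out, the last holds). Time passes only in rows, so rows that do not move let the fingers close. It gives the time, the measured TCP pose, the force and the opening at its end, in the units of the state.
- monitor.observe(): the state, without advancing time (a new reading comes with each control period).
- imaging.get_image(name): name is "scene" or "top" or "wrist"; returns a dict with "color" (480x640x3 uint8, red, green, blue), "fx", "fy", "cx", "cy" (pixels), "dist_coeffs" ([k1, k2, p1, p2, k3] as OpenCV has them; the pictures are not rectified), "rvec" (rotation vector, rad) and "tvec" (3), from world to camera coordinates, as OpenCV has them; the wrist camera has in their place "mount" (4x4, takes a point from camera to tool coordinates, whose origin is the TCP and whose axes are the flange's). Camera axes: x right, y down, z forward; pixel columns grow to the right and rows downward; lengths in m; the calibration is good to about 2 mm. A picture is of the moment at which its call begins: read the wrist's pose just before it. There is no depth.
- workorder.sign_off(): hands the job in, once; it reports no verdict.
Trained networks look in the newest picture that a camera, given by its name, has taken for a name from the list of things; names that differ only in an ending like _2 or _b are one class to them, and where a whole thing is asked for, a point or a joint stands for the part that bears it (a point fixed in the world has none). Each returns a list of dicts, best first, with "p" (0 to 1); they miss things now and then, are a little off and sometimes report something else, mostly with a low value. They report only what shows in the picture. A call takes as long as a camera call. They do not tell look-alikes from the thing itself.
- outline_of(camera, thing): "mask" (480x640 bool, what is visible of it) and "rect" ([left, top, width, height] in pixels, round what is visible of it).
The state is a dict: "clock": time; "joints": joint angles; "dq": joint speeds; "joint_efforts": joint torques, N m; "position": TCP position; "ee_rot": TCP orientation; "force": force on the tool from outside, world axes, zero at the start; "ft_torque": the same for the moment, N m; "width": opening from 0.0 (shut) to 1.0 (fully open).
Only numpy, scipy, OpenCV 4.12 (cv2) and the standard library are available. Lean on these libraries where they do the work, as an engineer would, in place of code of your own. Each camera call takes 0.05 s, during which the arm holds its last target. There are 200 camera calls.

## Working session

There is one attempt and no reset: what is moved stays moved. The work goes in short steps, Python scripts to look and compute and a tool call to move; the robot and the scene stay as the last step left them, time stands still between calls to the robot, and variables do not carry over. Pictures are saved under pics/ and viewed, about 8 in all and at most 12, crops included, and the job is handed in when it is done.

Besides the shell and the picture viewer there is one more tool, called as name([rows], argument=value, ...), one row to a line, values as JSON. move_arm: Moves the arm, as the interface text tells. Its arguments: {"type":"object","properties":{"series":{"type":"array"},"grip":{"type":"number"},"force":{"type":"number"}},"required":["series"]}

```bash
mkdir -p pics; ls
cat > h.py <<'E'
import numpy as np, cv2
from cell import monitor, imaging, workorder, outline_of
from scipy.spatial.transform import Rotation as R
def cam(im, st=None):
    K=np.array([[im['fx'],0,im['cx']],[0,im['fy'],im['cy']],[0,0,1.]]); d=np.array(im['dist_coeffs'],float)
    if 'mount' in im:
        T=np.eye(4);T[:3,:3]=R.from_rotvec(st['ee_rot']).as_matrix();T[:3,3]=st['position']
        M=T@np.array(im['mount']); Rc=M[:3,:3].T; t=-Rc@M[:3,3]
    else:
        Rc=R.from_rotvec(np.ravel(im['rvec'])).as_matrix(); t=np.ravel(im['tvec'])
    return K,d,Rc,t
def ray(c,uv,z):
    K,d,Rc,t=c
    p=cv2.undistortPoints(np.array(uv,float).reshape(-1,1,2),K,d).reshape(-1,2)
    v=np.c_[p,np.ones(len(p))]@Rc; o=-Rc.T@t
    return o+v*((z-o[2])/v[:,2])[:,None]
def proj(c,P):
    K,d,Rc,t=c
    return cv2.projectPoints(np.array(P,float).reshape(-1,3),cv2.Rodrigues(Rc)[0],t,K,d)[0].reshape(-1,2)
def save(n,a): cv2.imwrite('pics/'+n+'.png',cv2.cvtColor(a,cv2.COLOR_RGB2BGR))
E
python3 - <<'E'
from h import *
for n in ['top','scene']:
    im=imaging.get_image(n); save(n+'1',im['color']); c=cam(im)
    print(n,-c[2].T@c[3])
    for th in ['lid_tab','lamp','cradle','handle','amber_bottle','bung','jar','clear_bottle','mortar','scoop']:
        for o in outline_of(n,th):
            m=o['mask']; ys,xs=np.nonzero(m)
            if len(xs)==0: continue
            print(th,round(o['p'],2),o['rect'],[round(xs.mean()),round(ys.mean())],ray(c,[[xs.mean(),ys.mean()]],0.02)[0].round(3))
E
```

```text
pics
top [ 0.48255492 -0.03353369  1.31381411]
lid_tab 0.9 [362.7, 194.0, 77.4, 76.0] [400, 229] [ 0.554 -0.235  0.02 ]
lid_tab 0.4 [220.1, 216.5, 20.2, 16.7] [233, 224] [0.558 0.189 0.02 ]
lamp 0.73 [359.0, 190.8, 79.4, 77.3] [399, 230] [ 0.551 -0.233  0.02 ]
cradle 0.89 [214.0, 167.4, 16.0, 25.8] [222, 179] [0.673 0.222 0.02 ]
cradle 0.71 [224.4, 209.2, 20.4, 31.5] [235, 224] [0.557 0.184 0.02 ]
cradle 0.19 [362.2, 191.6, 76.4, 82.8] [400, 229] [ 0.553 -0.235  0.02 ]
handle 0.88 [220.5, 260.9, 27.6, 18.8] [233, 269] [0.442 0.185 0.02 ]
handle 0.86 [221.0, 214.6, 23.7, 20.8] [234, 223] [0.559 0.186 0.02 ]
handle 0.38 [358.4, 190.2, 80.1, 84.1] [399, 230] [ 0.551 -0.232  0.02 ]
amber_bottle 0.69 [294.0, 177.7, 22.7, 21.7] [303, 189] [0.65  0.013 0.02 ]
amber_bottle 0.23 [358.2, 190.1, 81.4, 77.6] [398, 230] [ 0.551 -0.232  0.02 ]
bung 0.64 [289.2, 279.8, 14.6, 14.1] [296, 287] [0.401 0.024 0.02 ]
jar 0.88 [119.1, 181.4, 29.9, 27.3] [134, 194] [0.63  0.453 0.02 ]
jar 0.49 [124.2, 250.4, 41.5, 41.1] [146, 270] [0.434 0.412 0.02 ]
jar 0.22 [474.3, 199.7, 31.8, 23.8] [488, 211] [ 0.607 -
[... 932 characters left out ...]
5 [351.2, 207.7, 15.2, 17.4] [360, 214] [0.399 0.021 0.02 ]
jar 0.78 [477.3, 357.0, 42.5, 44.4] [497, 378] [0.619 0.449 0.02 ]
jar 0.45 [192.0, 163.9, 91.6, 96.3] [240, 210] [ 0.54 -0.24  0.02]
jar 0.39 [139.3, 160.6, 30.7, 45.0] [152, 185] [ 0.591 -0.481  0.02 ]
clear_bottle 0.75 [137.7, 159.4, 35.7, 47.8] [152, 183] [ 0.588 -0.484  0.02 ]
clear_bottle 0.59 [354.4, 204.5, 13.4, 20.2] [360, 213] [0.399 0.021 0.02 ]
mortar 0.69 [374.5, 276.1, 30.9, 41.9] [387, 303] [0.583 0.185 0.02 ]
mortar 0.61 [485.1, 273.3, 41.6, 40.1] [507, 290] [0.417 0.404 0.02 ]
mortar 0.21 [295.7, 271.1, 19.5, 31.1] [304, 287] [0.642 0.005 0.02 ]
scoop 0.63 [191.1, 132.1, 42.1, 54.5] [209, 166] [ 0.466 -0.392  0.02 ]
```

Run:
```python
from h import *
a=cv2.imread('pics/top1.png'); b=cv2.imread('pics/scene1.png')
A=cv2.resize(a[160:310,200:450],(800,480),interpolation=cv2.INTER_CUBIC)[:, :]
cv2.imwrite('pics/topc.png',A)
l=cv2.resize(b[155:265,185:295],(400,400),interpolation=cv2.INTER_CUBIC)
r=cv2.resize(b[235:365,330:460],(400,400),interpolation=cv2.INTER_CUBIC)
cv2.imwrite('pics/scenec.png',np.hstack([l,r]))
```

```text
(no output)
```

View pics/topc.png

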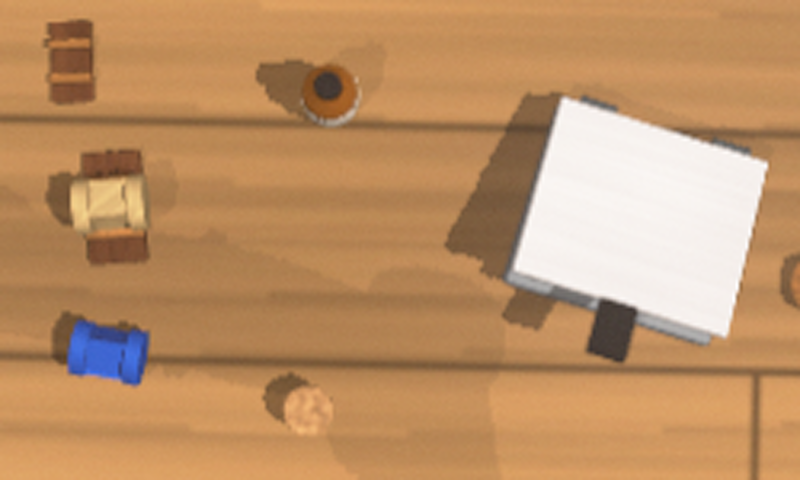

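View pics/scenec.png

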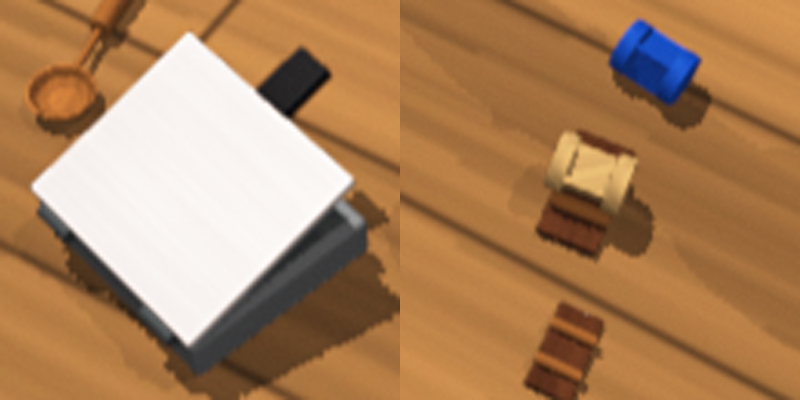

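The top crop shows the tan handle in the larger cradle at crop (110,205), full image (234,223). The blue look-alike at (108,352) and the small empty cradle at (70,62) aren't the ones meant. The white lamp lid is at (640,215) with its black tab at (612,330), and it already seems to be a little open. I'll fit the lid pose from its corners in both views.

```bash
cat >> h.py <<'E'
def lidpts(p):
    hx,hy,yaw,th=p
    L=np.array([[0,.085,.004],[0,-.085,.004],[-.15,.085,.004],[-.15,-.085,.004],[-.194,.015,.005],[-.194,-.015,.005],[-.178,0,0]])
    M=R.from_euler('z',yaw).as_matrix()@R.from_euler('y',th).as_matrix()
    return L@M.T+[hx,hy,.038]
E
python3 - <<'E'
from h import *
from scipy.optimize import least_squares
ct=cam(imaging.get_image('top')); cs=cam(imaging.get_image('scene'))
t=np.array([[563,97],[767,162],[510,273],[727,337],[587,353],[625,362]])/3.2+[200,160]
s=np.array([[187,347],[33,187],[353,180],[190,33],[330,72],[300,47]])/(400/110)+[185,155]
f=lambda p: np.r_[(proj(ct,lidpts(p)[:6])-t).ravel(),(proj(cs,lidpts(p)[:6])-s).ravel()]
r=least_squares(f,[.61,-.21,-.2,.3]); p=r.x
print('hinge',p.round(3),'deg',np.degrees(p[2:]).round(1)); print(r.fun.reshape(-1,2).round(1).tolist())
print('tab',lidpts(p)[6])
for th in [0,.3,.6,1.05]: print(th,lidpts([*p[:3],th])[6].round(3))
st=monitor.observe(); print(st['position'],R.from_rotvec(st['ee_rot']).as_matrix().round(2),st['clock'],st['width'])
im=imaging.get_image('wrist'); print(np.array(im['mount']).round(3).tolist(),im['fx'])
# handle orientation
h=[[75,208],[147,203]]; print(ray(ct,np.array(h)/3.2+[200,160],.036))
print(ray(ct,np.array([[112,150],[118,262]])/3.2+[200,160],.01))
E
```

```text
hinge [ 0.625 -0.251 -0.281  0.287] deg [-16.1  16.4]
[[-0.2, -0.4], [0.6, -0.4], [0.8, -0.9], [0.1, 0.1], [0.1, -0.5], [0.2, 0.5], [0.6, -0.3], [-0.8, 0.1], [0.9, 0.1], [0.1, 0.1], [0.6, -0.3], [0.8, -0.4]]
tab [ 0.46099523 -0.20391792  0.08840436]
0 [ 0.454 -0.202  0.038]
0.3 [ 0.462 -0.204  0.091]
0.6 [ 0.484 -0.211  0.139]
1.05 [ 0.54  -0.227  0.192]
[0.27457378 0.56145057 0.24572929] [[-0.9   0.44  0.  ]
 [ 0.44  0.9  -0.  ]
 [-0.   -0.   -1.  ]] 1.2 1.000903048474697
[[0.0, -0.958, -0.286, 0.078], [1.0, -0.0, 0.001, 0.0], [-0.001, -0.286, 0.958, -0.14], [0.0, 0.0, 0.0, 1.0]] 429.6624895753872
[[0.55369144 0.21102547 0.036     ]
 [0.55883378 0.15405798 0.036     ]]
[[0.6024638  0.18744393 0.01      ]
 [0.51255302 0.17992434 0.01      ]]
```

move_arm([
  [4,-2.9,0,0,0,1],
  [4,-2.9,0,0,0,1],
  [4,-2.9,0,0,0,1],
  [4,-2.9,0,0,0,1],
  [0.3,-4.6,-0.3,0,0,1],
  [0.3,-4.6,-0.3,0,0,1],
  [0.3,-4.6,-0.3,0,0,1],
  [0.3,-4.6,-0.3,0,0,1],
], grip=1)

```text
clock: 2.05
position: [0.4466, 0.2596, 0.2337]
ee_rot: [0.492, 3.102, 0.0]
force: [1.2, 0.1, 0.1]
width: 0.999
```

move_arm([
  [0.3,-4.6,-0.3,0,0,1],
  [0.3,-4.6,-0.3,0,0,1],
  [0,-4.6,-0.3,0,0,0],
  [0,-4.6,-0.3,0,0,0],
  [0,-4.6,-0.3,0,0,0],
  [0,-4.6,-0.3,0,0,0],
  [0,-4.6,-0.3,0,0,0],
  [0,-4.6,-0.3,0,0,0],
])

```text
clock: 2.85
position: [0.4524, -0.1083, 0.21]
ee_rot: [0.438, 3.11, 0.0]
force: [1.4, 0.5, 1.4]
width: 1.003
```

move_arm([
  [0,-4.6,0,0,0,0],
  [0,-4.6,0,0,0,0],
  [0,0,0,0,0,0],
])

```text
clock: 3.15
position: [0.4517, -0.2054, 0.2103]
ee_rot: [0.452, 3.107, -0.005]
force: [0.6, -0.2, -0.3]
width: 1.0
```

```bash
cat > s.py <<'E'
from h import *
st=monitor.observe(); M=R.from_rotvec(st['ee_rot']).as_matrix()
print('t',round(st['clock'],2),'pos',np.round(st['position'],4),'z',M[:,2].round(3),'y',M[:,1].round(3),'yaw_y',np.degrees(np.arctan2(-M[0,1],M[1,1])).round(1),'q',np.round(st['joints'],2),'F',np.round(st['force'],1),'w',round(st['width'],3))
E
python3 s.py
python3 - <<'E'
from h import *
st=monitor.observe(); im=imaging.get_image('wrist'); save('w1',im['color'])
c=cam(im,st); p=[.625,-.251,-.281,.287]; print(proj(c,lidpts(p)).round(0).tolist())
E
```

```text
t 3.15 pos [ 0.4517 -0.2054  0.2103] z [ 0.001 -0.003 -1.   ] y [ 0.285  0.959 -0.003] yaw_y -16.6 q [ 0.03  0.26  0.35  1.95 -0.11  0.94  1.72] F [ 0.6 -0.2 -0.3] w 1.0
[[430.0, 422.0], [235.0, 423.0], [458.0, 289.0], [206.0, 291.0], [357.0, 235.0], [308.0, 235.0], [332.0, 252.0]]
```

View pics/w1.png

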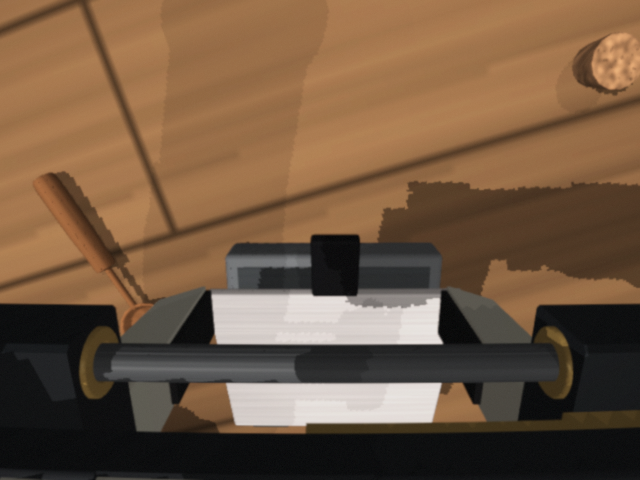

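The wrist view shows the tab at columns 311–359, row 235, within 3 px of the fit. I'll go down and pinch it.

move_arm([
  [0.4,0.1,-4,0,0,0.3],
  [0.4,0.1,-4,0,0,0.2],
  [0.1,0,-2.5,0,0,0],
  [0,0,-1.7,0,0,0],
  [0,0,0,0,0,0],
])

```text
clock: 3.7
position: [0.4604, -0.1946, 0.0858]
ee_rot: [-0.422, -3.109, -0.002]
force: [-0.4, 0.1, -0.5]
width: 0.997
```

move_arm([
  [0,0,0,0,0,0],
  [0,0,0,0,0,0],
  [0,0,0,0,0,0],
  [0,0,0,0,0,0],
  [0,0,0,0,0,0],
  [0,0,0,0,0,0],
], grip=0.2, force=20)

```text
clock: 4.3
position: [0.4617, -0.1965, 0.088]
ee_rot: [0.425, 3.112, 0.0]
force: [0.3, -0.4, -1.0]
width: 0.526
```

```bash
python3 s.py
python3 - <<'E'
from h import *
p=[.625,-.251,-.281]; th=np.radians(np.arange(16.4,62,4.4)); P=np.array([lidpts([*p,t])[6] for t in th])*100
print(np.degrees(th).round(1)); print(P.round(2)); print(np.diff(P,axis=0).round(2).tolist()); print('axis',np.cos(.281),np.sin(.281))
E
```

```text
t 4.3 pos [ 0.4617 -0.1965  0.088 ] z [ 0.  0. -1.] y [0.268 0.963 0.   ] yaw_y -15.6 q [ 0.08  0.45  0.29  2.06 -0.2   0.66  1.8 ] F [ 0.3 -0.4 -1. ] w 0.526
[16.4 20.8 25.2 29.6 34.  38.4 42.8 47.2 51.6 56.  60.4]
[[ 46.09 -20.36   8.83]
 [ 46.51 -20.49  10.12]
 [ 47.03 -20.63  11.38]
 [ 47.63 -20.81  12.59]
 [ 48.32 -21.01  13.75]
 [ 49.1  -21.23  14.86]
 [ 49.95 -21.48  15.89]
 [ 50.88 -21.75  16.86]
 [ 51.88 -22.03  17.75]
 [ 52.94 -22.34  18.56]
 [ 54.05 -22.66  19.28]]
[[0.42, -0.12, 1.3], [0.51, -0.15, 1.26], [0.6, -0.17, 1.21], [0.69, -0.2, 1.16], [0.78, -0.22, 1.1], [0.85, -0.25, 1.04], [0.93, -0.27, 0.97], [1.0, -0.29, 0.89], [1.06, -0.31, 0.81], [1.12, -0.32, 0.72]]
axis 0.960778602180587 0.27731656566443585
```

move_arm([
  [-0.1,-0.6,0,0,0,0],
  [0,0,0,0,0,0],
  [0,0,0,0,0,0],
  [0,0,0,0,0,0],
  [0,0,0,0,0,0],
])

```text
clock: 4.8
position: [0.4606, -0.2026, 0.0878]
ee_rot: [0.426, 3.112, 0.0]
force: [1.2, 0.3, 1.2]
width: 0.327
```

```bash
python3 s.py
```

```text
t 4.8 pos [ 0.4606 -0.2026  0.0878] z [ 0. -0. -1.] y [0.269 0.963 0.   ] yaw_y -15.6 q [ 0.09  0.45  0.29  2.06 -0.2   0.66  1.81] F [1.2 0.3 1.2] w 0.327
```

move_arm([
  [0.42,-0.12,1.3,1.1,3.8,0],
  [0.51,-0.15,1.26,1.1,3.8,0],
  [0.6,-0.17,1.21,1.1,3.8,0],
  [0.69,-0.2,1.16,1.1,3.8,0],
  [0.78,-0.22,1.1,1.1,3.8,0],
  [0,0,0,0,0,0],
])

```text
clock: 5.4
position: [0.4906, -0.2114, 0.1481]
ee_rot: [-0.378, -2.769, -0.071]
force: [-4.2, 0.6, 5.3]
width: 0.322
```

```bash
python3 s.py
```

```text
t 5.4 pos [ 0.4906 -0.2114  0.1481] z [-0.329  0.095 -0.939] y [0.269 0.963 0.003] yaw_y -15.6 q [ 0.09  0.6   0.33  1.65 -0.15  1.27  1.77] F [-4.2  0.6  5.3] w 0.322
```

move_arm([
  [0.85,-0.25,1.04,1.1,3.8,0],
  [0.93,-0.27,0.97,1.1,3.8,0],
  [1.0,-0.29,0.89,1.1,3.8,0],
  [1.06,-0.31,0.81,1.1,3.8,0],
  [1.12,-0.32,0.72,1.1,3.8,0],
  [0,0,0,0,0,0],
  [0,0,0,0,0,0],
])

```text
clock: 6.1
position: [0.5397, -0.2258, 0.1917]
ee_rot: [-0.333, -2.431, -0.128]
force: [-1.3, -0.3, 1.3]
width: 0.326
```

```bash
python3 s.py
python3 - <<'E'
from h import *
st=monitor.observe(); p=np.array(st['position'])
print(np.degrees(np.arctan2(p[2]-.038, np.hypot(*(p[:2]-[.625,-.251])))), np.linalg.norm(p-[.625,-.251,.038]))
E
```

```text
t 6.1 pos [ 0.5397 -0.2258  0.1917] z [-0.613  0.177 -0.77 ] y [0.271 0.963 0.006] yaw_y -15.7 q [ 0.13  0.86  0.34  1.18 -0.15  1.83  1.77] F [-1.3 -0.3  1.3] w 0.326
59.96045519458719 0.17760294342621336
```

move_arm([
  [0,0,0,0,0,0],
  [0,0,0,0,0,0],
  [0,0,0,0,0,0],
  [0,0,0,0,0,0],
], grip=0.8)

```text
clock: 6.5
position: [0.5402, -0.2254, 0.1923]
ee_rot: [-0.332, -2.433, -0.129]
force: [-0.3, 0.4, -0.3]
width: 0.621
```

move_arm([
  [0.6,-0.2,0.8,0,0,0],
  [1.2,-0.4,1.5,0,0,0],
  [0.9,-0.3,1.9,-0.6,-2,0],
  [0,0,3,-1.7,-5.8,0],
  [0,0,3,-1.7,-5.8,0],
  [0,0,2,-1.7,-5.8,0],
  [0,0,0,-1.7,-5.8,0],
  [0,0,0,0,0,0],
])

```text
clock: 7.3
position: [0.566, -0.2352, 0.3186]
ee_rot: [-0.398, -2.894, -0.046]
force: [-1.0, 0.2, 0.6]
width: 0.801
```

```bash
python3 s.py
python3 - <<'E'
from h import *
ct=imaging.get_image('top'); cs=imaging.get_image('scene')
from scipy.optimize import least_squares
a=cv2.resize(ct['color'][160:310,330:480],(400,400),interpolation=cv2.INTER_CUBIC)
b=cv2.resize(cs['color'][110:260,170:320],(400,400),interpolation=cv2.INTER_CUBIC)
for th in np.radians([52,60,68]):
    P=lidpts([.625,-.251,-.281,th])[:6]
    for im,c,o in((a,cam(ct),[330,160]),(b,cam(cs),[170,110])):
        for q in (proj(c,P)-o)*(400/150):
            cv2.circle(im,tuple(int(x) for x in q),3,{52:(255,0,0),60:(0,255,0),68:(0,0,255)}[round(np.degrees(th))],1)
save('lid2',np.hstack([a,b]))
E
```

```text
t 7.3 pos [ 0.566  -0.2352  0.3186] z [-0.212  0.061 -0.975] y [0.27  0.963 0.001] yaw_y -15.7 q [ 0.09  0.52  0.36  1.32 -0.14  1.56  1.74] F [-1.   0.2  0.6] w 0.801
```

View pics/lid2.png

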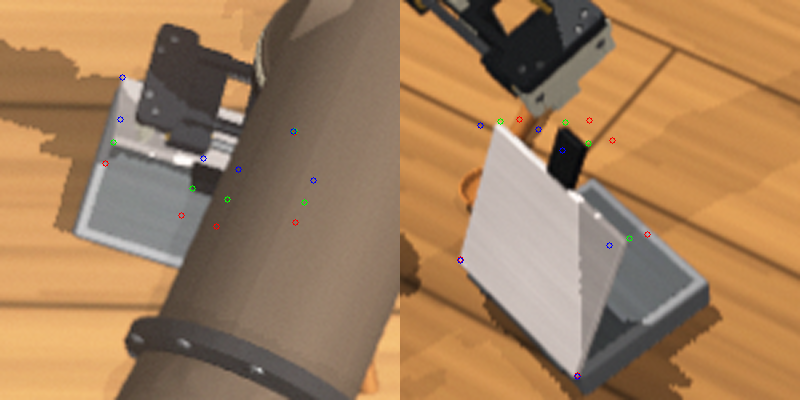

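The green 60° markers lie on the lid corners in both views, so the lid is at about 60° and released. Next is the handle.

move_arm([
  [0,4.6,0,-1.8,-6,0],
  [0,4.6,0,-1.7,-6.2,0],
  [0,4.6,-0.5,0,0,3],
  [0,4.6,-1,0,0,3],
  [0,4.6,-1,0,0,3],
  [0,4.6,-1,0,0,3],
  [0,4.6,-1,0,0,3],
  [0,4.6,-1,0,0,3],
], grip=1)

```text
clock: 8.2
position: [0.5673, 0.1356, 0.2578]
ee_rot: [0.069, -3.127, 0.003]
force: [1.2, -0.1, -0.9]
width: 0.999
```

move_arm([
  [-0.5,4.2,-1,0,0,2.5],
  [-0.5,0,-2,0,0,0],
  [0,0,-2,0,0,0],
  [0,0,-2,0,0,0],
  [0,0,0,0,0,0],
])

```text
clock: 8.7
position: [0.5558, 0.1753, 0.1856]
ee_rot: [0.134, -3.121, 0.006]
force: [-0.6, -0.9, -0.3]
width: 1.0
```

```bash
python3 s.py
python3 - <<'E'
from h import *
st=monitor.observe(); im=imaging.get_image('wrist'); c=cam(im,st)
u=np.array([-.084,.996,0]); C=np.array([.556,.183,.036])
print(proj(c,[C,C+.028*u,C-.028*u]).round(0).tolist())
o=outline_of('wrist','handle'); print([(round(x['p'],2),x['rect']) for x in o])
o=outline_of('wrist','hole_mouth'); print([(round(x['p'],2),x['rect']) for x in o])
save('w2',im['color'])
E
```

```text
t 8.7 pos [0.5558 0.1753 0.1856] z [-0.018 -0.005 -1.   ] y [-0.086  0.996 -0.003] yaw_y 4.9 q [-0.49  0.43  0.13  1.75 -0.07  0.99  1.32] F [-0.6 -0.9 -0.3] w 1.0
[[336.0, 233.0], [376.0, 233.0], [296.0, 233.0]]
[(0.78, [304.6, 17.0, 101.7, 86.5]), (0.64, [296.3, 203.4, 83.1, 66.2])]
[(0.72, [295.9, 204.8, 85.2, 59.9]), (0.61, [307.3, 17.1, 99.0, 87.8])]
```

View pics/w2.png

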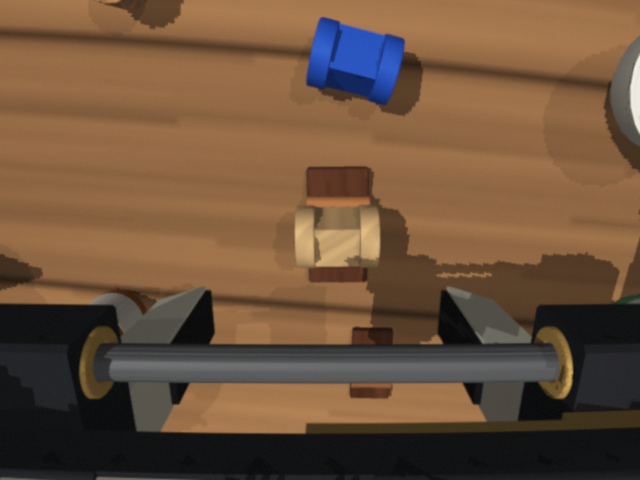

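The wrist view shows the tan handle at (338,237) in the larger cradle. Two waist faces show, with their edge at row 230, and neither has a hole, so the hole faces away or down. I'll grip the flat ends with the tool leaned back about 40° so there is room to roll it forward afterwards.

move_arm([
  [0,0.4,-1,-0.7,8,0],
  [0.2,0,-1,-0.7,8,0],
  [0,0,-1,-0.7,8,0],
  [0,0,-1,-0.7,8,0],
  [0,0,-1,-0.7,8,0],
  [0,0,-3,0,0,0],
  [0,0,-1,0,0,0],
  [0,0,0,0,0,0],
])

```text
clock: 9.65
position: [0.5589, 0.1794, 0.0988]
ee_rot: [0.104, -2.427, 0.042]
force: [-0.3, -0.0, 0.1]
width: 0.998
```

```bash
python3 s.py;python3 s.py
```

```text
t 9.65 pos [0.5589 0.1794 0.0988] z [-0.651 -0.058 -0.757] y [-0.086  0.996 -0.002] yaw_y 4.9 q [-0.36  0.95  0.1   1.21 -0.2   1.7   1.43] F [-0.3 -0.   0.1] w 0.998
t 9.65 pos [0.5589 0.1794 0.0988] z [-0.651 -0.058 -0.757] y [-0.086  0.996 -0.002] yaw_y 4.9 q [-0.36  0.95  0.1   1.21 -0.2   1.7   1.43] F [-0.3 -0.   0.1] w 0.998
```

move_arm([
  [0,0.45,-2,0,0,0],
  [0,0,-2,0,0,0],
  [0,0,-1.5,0,0,0],
  [0,0,-0.75,0,0,0],
  [0,0,0,0,0,0],
])

```text
clock: 10.15
position: [0.5585, 0.1837, 0.0358]
ee_rot: [0.104, -2.427, 0.042]
force: [-0.5, 0.0, 0.3]
width: 0.999
```

```bash
python3 s.py
python3 - <<'E'
from h import *
im=imaging.get_image('top'); a=cv2.resize(im['color'][170:280,180:290],(400,400),interpolation=cv2.INTER_CUBIC)
im=imaging.get_image('wrist'); b=cv2.resize(im['color'],(530,400))
save('pre',np.hstack([a[:, 60:330],b]))
E
```

```text
t 10.15 pos [0.5585 0.1837 0.0358] z [-0.652 -0.058 -0.756] y [-0.086  0.996 -0.003] yaw_y 4.9 q [-0.37  1.02  0.1   1.22 -0.21  1.61  1.44] F [-0.5  0.   0.3] w 0.999
```

View pics/pre.png

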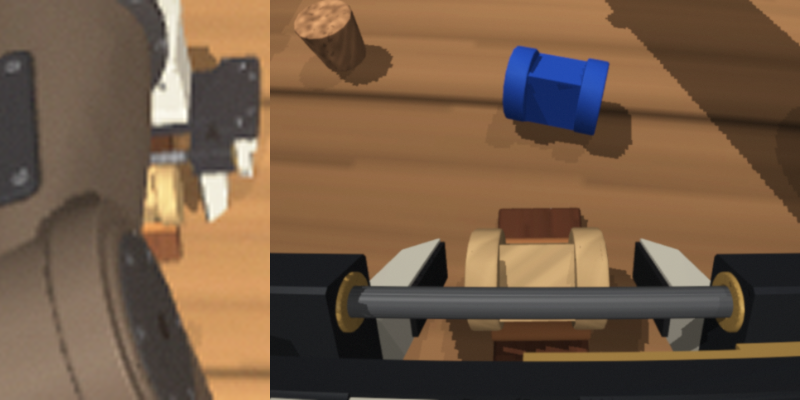

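The handle is centred between the fingers in the wrist view (467–607 between 445 and 637), so I'll close on its ends.

move_arm([
  [0,0,0,0,0,0],
  [0,0,0,0,0,0],
  [0,0,0,0,0,0],
  [0,0,0,0,0,0],
  [0,0,0,0,0,0],
  [0,0,0,0,0,0],
], grip=0.4, force=30)

```text
clock: 10.85
position: [0.5592, 0.1839, 0.037]
ee_rot: [0.104, -2.428, 0.041]
force: [-0.2, 0.5, 0.0]
width: 0.607
```

```bash
python3 s.py
```

```text
t 10.85 pos [0.5592 0.1839 0.037 ] z [-0.65  -0.058 -0.757] y [-0.086  0.996 -0.002] yaw_y 4.9 q [-0.37  1.02  0.1   1.22 -0.21  1.61  1.44] F [-0.2  0.5  0. ] w 0.607
```

move_arm([
  [0,0,2,0,0,0],
  [0,0,4,0,0,0],
  [0,0,4.5,0,0,0],
  [0,0,4.5,0.7,-8,0],
  [0,0,4,0.7,-8,0],
  [0,0,4,0.7,-8,0],
  [0,0,2,0.7,-8,0],
  [0,0,0,0.7,-8,0],
])

```text
clock: 11.65
position: [0.5609, 0.1845, 0.2931]
ee_rot: [-0.133, 3.135, 0.005]
force: [0.3, -0.2, -1.0]
width: 0.61
```

move_arm([
  [0,0,0,0.7,-8.2,0],
  [0,0,0,0.7,-8.2,0],
  [0,0,0,0.7,-8.2,0],
  [0,0,0,0.7,-8.2,0],
  [0,0,0,0.7,-8.2,0],
  [0,0,0,0.7,-8.2,0],
  [0,0,0,0.7,-8.2,0],
  [0,0,0,0.7,-8.2,0],
])

```text
clock: 12.45
position: [0.5668, 0.1605, 0.2869]
ee_rot: [-0.052, 2.352, -0.043]
force: [0.6, -0.8, -1.2]
width: 0.609
```

```bash
python3 s.py
python3 - <<'E'
from h import *
st=monitor.observe(); P=np.array(st['position']); L=[]
for n in ['top','scene','wrist']:
    im=imaging.get_image(n); q=proj(cam(im,st),P)[0].astype(int); print(n,q)
    w=60 if n=='wrist' else 32
    y,x=max(q[1]-w,0),max(q[0]-w,0)
    L.append(cv2.resize(im['color'][y:y+2*w,x:x+2*w],(266,266),interpolation=cv2.INTER_CUBIC))
save('hold1',np.hstack(L))
E
```

```text
t 12.45 pos [0.5668 0.1605 0.2869] z [ 0.71  -0.016 -0.704] y [-0.024  0.999 -0.047] yaw_y 1.4 q [-0.86  0.07  0.25  2.27  1.28  0.44 -0.11] F [ 0.6 -0.8 -1.2] w 0.609
top [225 211]
scene [399 226]
wrist [324 332]
```

View pics/hold1.png

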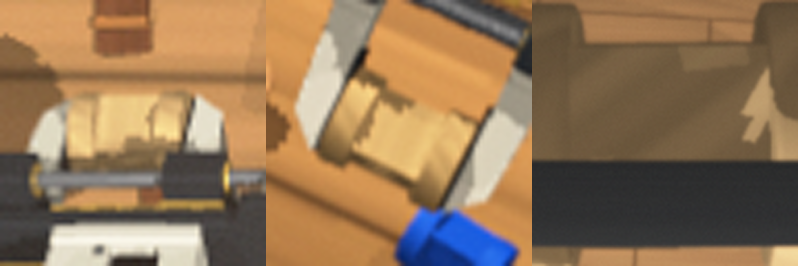

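The scene crop in the middle shows a clean waist face, which is the one that pointed away in the cradle. By elimination the hole is on the fourth face, now pointing forward and slightly down, about 24° off the finger direction. It can't be turned up in this grip, so I'll set the handle back in the cradle at this roll and regrip.

```bash
cat > need.py <<'E'
# need.py x y z tiltdeg yaw_y : shift (cm) and turn (deg) from present pose; tilt>0 leans back (points to robot)
import sys
from h import *
x,y,z,tl,yw=map(float,sys.argv[1:6]); st=monitor.observe()
M=R.from_rotvec(st['ee_rot']); u=R.from_euler('z',yw,degrees=True)
B=np.array([[-1,0,0],[0,1,0],[0,0,-1.]])
G=u*R.from_euler('y',tl,degrees=True)*R.from_matrix(B)
print('pos',np.round(st['position'],4),'shift',((np.array([x,y,z])-st['position'])*100).round(2),'turn',np.degrees((G*M.inv()).as_rotvec()).round(1))
E
python3 need.py .5585 .184 .12 -45 4.9
```

```text
pos [0.566  0.1606 0.2854] shift [ -0.75   2.34 -16.54] turn [2.9 0.  3.4]
```

move_arm([
  [-0.4,1.2,0,1.5,0,1.7],
  [-0.35,1.1,0,1.4,0,1.7],
  [0,0,-3,0,0,0],
  [0,0,-4,0,0,0],
  [0,0,-4,0,0,0],
  [0,0,-3,0,0,0],
  [0,0,-2.5,0,0,0],
  [0,0,0,0,0,0],
])

```text
clock: 13.4
position: [0.5622, 0.1796, 0.1578]
ee_rot: [-0.095, 2.35, 0.023]
force: [-0.3, -0.5, -0.5]
width: 0.611
```

```bash
python3 s.py; python3 need.py .5585 .184 .037 -45 4.9
```

```text
t 13.4 pos [0.5622 0.1796 0.1578] z [ 0.709  0.045 -0.704] y [-0.076  0.997 -0.012] yaw_y 4.3 q [-0.71  0.33  0.09  2.41  2.24  0.47 -1.14] F [-0.3 -0.5 -0.5] w 0.611
pos [0.5622 0.1796 0.1578] shift [ -0.37   0.44 -12.08] turn [0.7 0.3 0.6]
```

move_arm([
  [-0.35,0.4,-1.5,0.7,0.3,0.6],
  [0,0,-2,0,0,0],
  [0,0,-2,0,0,0],
  [0,0,-1.5,0,0,0],
  [0,0,0,0,0,0],
])

```text
clock: 13.9
position: [0.5598, 0.1837, 0.09]
ee_rot: [-0.1, 2.35, 0.043]
force: [0.3, 0.2, -0.5]
width: 0.603
```

```bash
python3 s.py; python3 need.py .5585 .184 .037 -45 4.9
```

```text
t 13.9 pos [0.5598 0.1837 0.09  ] z [ 0.707  0.061 -0.704] y [-0.085  0.996  0.001] yaw_y 4.9 q [-0.6   0.51 -0.04  2.45  2.46  0.66 -1.39] F [ 0.3  0.2 -0.5] w 0.603
pos [0.5598 0.1837 0.09  ] shift [-0.13  0.03 -5.3 ] turn [-0.1  0.2  0. ]
```

move_arm([
  [-0.1,0,-1.5,0,0,0],
  [0,0,-1.5,0,0,0],
  [0,0,-1.2,0,0,0],
  [0,0,-1,0,0,0],
  [0,0,0,0,0,0],
])

```text
clock: 14.4
position: [0.5588, 0.1844, 0.0385]
ee_rot: [-0.101, 2.349, 0.045]
force: [-0.9, -0.0, -1.0]
width: 0.607
```

```bash
python3 s.py; python3 need.py .5585 .184 .037 -45 4.9
```

```text
t 14.4 pos [0.5588 0.1844 0.0385] z [ 0.708  0.063 -0.703] y [-0.087  0.996  0.002] yaw_y 5.0 q [-0.56  0.66 -0.09  2.47  2.54  0.81 -1.49] F [-0.9 -0.  -1. ] w 0.607
pos [0.5588 0.1844 0.0385] shift [-0.03 -0.04 -0.15] turn [-0.2  0.3 -0.1]
```

move_arm([
  [0,0,-0.2,0,0,0],
  [0,0,0,0,0,0],
])

```text
clock: 14.6
position: [0.5585, 0.1846, 0.0377]
ee_rot: [-0.1, 2.347, 0.047]
force: [-3.2, -1.6, 7.7]
width: 0.608
```

move_arm([
  [0,0,0,0,0,0],
  [0,0,0,0,0,0],
  [0,0,0,0,0,0],
  [0,0,0,0,0,0],
  [0,0,2,0,0,0],
  [0,0,4,0,0,0],
  [0,0,4,0,0,0],
  [0,0,3,0,0,0],
], grip=1)

```text
clock: 15.4
position: [0.5576, 0.1851, 0.168]
ee_rot: [-0.1, 2.35, 0.051]
force: [1.0, -0.9, -0.1]
width: 1.0
```

move_arm([
  [0,0,0,0,0,0],
  [0,0,0,-0.7,8,0],
  [0,0,0,-0.7,8,0],
  [0,0,0,-0.7,8,0],
  [0,0,0,-0.7,8,0],
  [0,0,0,-0.7,8,0],
  [0,0,0,0,0,0],
])

```text
clock: 16.1
position: [0.5628, 0.1457, 0.1598]
ee_rot: [-0.073, 2.555, -0.117]
force: [-0.4, 0.2, -0.0]
width: 1.001
```

```bash
python3 s.py; python3 need.py .5585 .184 .12 45 4.9
python3 - <<'E'
from h import *
st=monitor.observe(); im=imaging.get_image('wrist'); save('w3',cv2.resize(im['color'][120:360,160:480],(640,480)))
E
```

```text
t 16.1 pos [0.5628 0.1457 0.1598] z [ 0.552 -0.068 -0.831] y [-0.027  0.995 -0.099] yaw_y 1.6 q [-0.76  0.3   0.25  2.27  1.21  0.3  -0.04] F [-0.4  0.2 -0. ] w 1.001
pos [0.5628 0.1457 0.1598] shift [-0.43  3.83 -3.98] turn [ 0.4 78.4 -1.1]
```

View pics/w3.png

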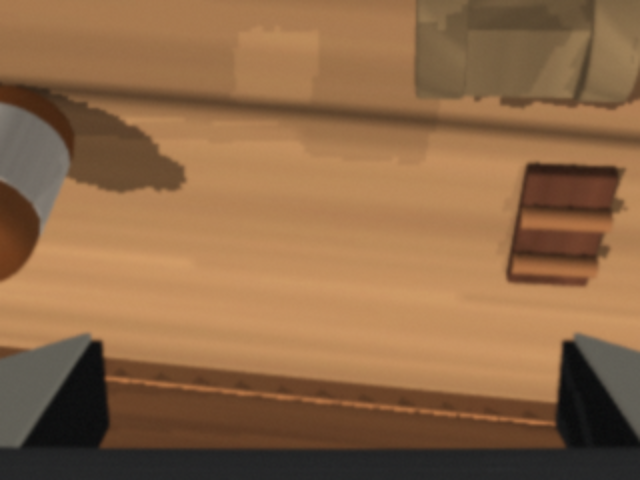

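The handle is back in the cradle, at the top right of the crop. I'll keep turning the tool back.

move_arm([
  [0,1,1,0,8,0],
  [0,1,0,0,8,0],
  [0,1,0,0,8,0],
  [0,0.8,0,0,8,0],
  [0,0,0,-0.7,8,0],
  [0,0,0,-0.7,8,0],
  [0,0,0,0,0,0],
])

```text
clock: 16.85
position: [0.5759, 0.1524, 0.1644]
ee_rot: [0.108, -3.118, 0.222]
force: [1.4, 0.1, -0.1]
width: 1.002
```

```bash
python3 s.py; python3 need.py .5585 .184 .12 0 4.9
```

```text
t 16.85 pos [0.5759 0.1524 0.1644] z [-0.009 -0.142 -0.99 ] y [-0.07   0.988 -0.141] yaw_y 4.1 q [-0.33  0.5  -0.13  1.69  0.22  1.03  1.07] F [ 1.4  0.1 -0.1] w 1.002
pos [0.5759 0.1524 0.1644] shift [-1.74  3.16 -4.44] turn [ 8.2 -0.4  0.9]
```

move_arm([
  [-0.9,1.6,0,8.2,0,0.9],
  [-0.85,1.5,0,0,0,0],
  [0,0,0,-0.7,8,0],
  [0,0,0,-0.7,8,0],
  [0,0,0,-0.7,8,0],
  [0,0,0,-0.7,8,0],
  [0,0,0,-0.7,8,0],
  [0,0,-1,-0.7,8,0],
])

```text
clock: 17.65
position: [0.5561, 0.1851, 0.1556]
ee_rot: [0.093, -2.295, 0.049]
force: [1.4, 1.3, 0.2]
width: 0.996
```

```bash
python3 s.py; python3 need.py .5585 .184 .1 48 4.9
python3 - <<'E'
from h import *
st=monitor.observe(); im=imaging.get_image('wrist'); save('w4',im['color'])
u=np.array([-.085,.996,0]);C=np.array([.5585,.184,.036]); print(proj(cam(im,st),[C,C+.028*u,C-.028*u]).round())
E
```

```text
t 17.65 pos [0.5561 0.1851 0.1556] z [-0.745 -0.065 -0.664] y [-0.083  0.997 -0.005] yaw_y 4.8 q [-0.23  0.98 -0.18  1.06 -0.08  1.92  1.26] F [1.4 1.3 0.2] w 0.996
pos [0.5561 0.1851 0.1556] shift [ 0.24 -0.11 -5.56] turn [ 0.3 -0.4  0.1]
[[323. 406.]
 [370. 406.]
 [277. 406.]]
```

View pics/w4.png

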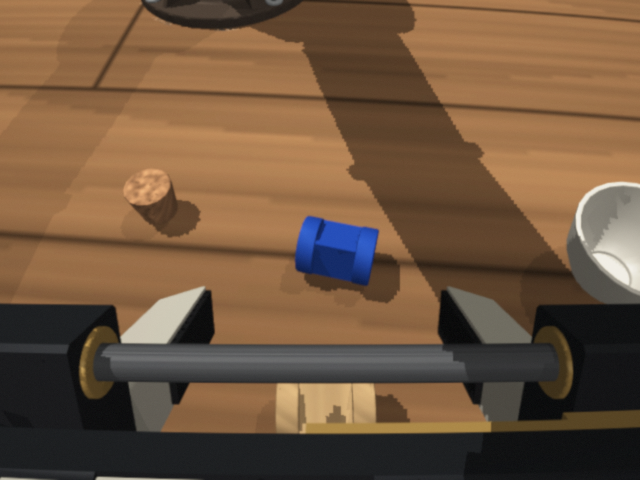

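The handle shows at columns 276–376, about row 406, which matches the prediction. I'll go down and regrip.

move_arm([
  [0.25,0,-3,0.3,0,0],
  [0,0,-3,0,0,0],
  [0,0,-2.5,0,0,0],
  [0,0,-2,0,0,0],
  [0,0,-1.3,0,0,0],
  [0,0,0,0,0,0],
])

```text
clock: 18.3
position: [0.5571, 0.1859, 0.0362]
ee_rot: [0.102, -2.293, 0.033]
force: [-0.2, -0.5, 0.9]
width: 0.999
```

```bash
python3 s.py; python3 need.py .5585 .1845 .037 48 4.9
```

```text
t 18.3 pos [0.5571 0.1859 0.0362] z [-0.747 -0.057 -0.662] y [-0.085  0.996  0.01 ] yaw_y 4.9 q [-0.23  1.11 -0.18  1.09 -0.07  1.77  1.3 ] F [-0.2 -0.5  0.9] w 0.999
pos [0.5571 0.1859 0.0362] shift [ 0.14 -0.14  0.08] turn [-0.5 -0.6  0. ]
```

move_arm([
  [0.14,-0.14,0.05,-0.5,0,0],
  [0,0,0,0,0,0],
  [0,0,0,0,0,0],
  [0,0,0,0,0,0],
  [0,0,0,0,0,0],
  [0,0,0,0,0,0],
  [0,0,0,0,0,0],
], grip=0.4, force=30)

```text
clock: 19.0
position: [0.5598, 0.1852, 0.0387]
ee_rot: [0.1, -2.294, 0.037]
force: [1.2, -0.1, 3.0]
width: 0.607
```

move_arm([
  [0,0,2,0,0,0],
  [0,0,4,0,0,0],
  [0,0,4.5,0,0,0],
  [0,0,4.5,0.7,-8,0],
  [0,0,4,0.7,-8,0],
  [0,0,3,0.7,-8,0],
  [0,0,2,0.7,-8,0],
  [0,0,0,0.7,-8,0],
])

```text
clock: 19.8
position: [0.5608, 0.186, 0.284]
ee_rot: [0.135, -3.006, -0.004]
force: [0.7, -0.3, -0.6]
width: 0.61
```

```bash
python3 s.py
```

```text
t 19.8 pos [0.5608 0.186  0.284 ] z [-0.132 -0.003 -0.991] y [-0.089  0.996  0.009] yaw_y 5.1 q [-0.25  0.44 -0.2   1.48  0.03  1.35  1.22] F [ 0.7 -0.3 -0.6] w 0.61
```

move_arm([
  [-0.5,-4.3,0,0.7,-8,0],
  [-0.5,-4.3,0,0.7,-8,0],
  [-0.5,-4.3,0,0.7,-8,0],
  [-0.5,-4.3,-1,0.7,-8,0],
  [-0.5,-4.3,-1,0.7,-8,0],
  [-0.5,-4.2,-1,0.7,-8,0],
  [0,0,-1,0.7,-8,0],
  [0,0,0,0,0,0],
])

```text
clock: 20.6
position: [0.5342, -0.0125, 0.2553]
ee_rot: [-0.152, 2.523, 0.128]
force: [-0.8, 0.7, -0.6]
width: 0.606
```

```bash
python3 s.py; python3 need.py .53 -.07 .23 -66 4.9
```

```text
t 20.6 pos [ 0.5342 -0.0125  0.2553] z [ 0.566  0.127 -0.814] y [-0.138  0.989  0.058] yaw_y 8.0 q [ 0.19  0.05 -0.19  2.26 -0.5   0.26  2.15] F [-0.8  0.7 -0.6] w 0.606
pos [ 0.5342 -0.0125  0.2553] shift [-0.42 -5.75 -2.53] turn [  0.2 -30.8  -3.9]
```

move_arm([
  [0,-1.5,-0.5,0,-4,-1],
  [0,-1.5,-0.5,0,-4,-1],
  [0,-1.5,-0.5,0,-4,-1],
  [-0.4,-1.2,-0.5,0,-4,-1],
  [0,0,0,0,-4,0],
  [0,0,0,0,-4,0],
  [0,0,0,0,-4,0],
  [0,0,0,0,0,0],
])

```text
clock: 21.4
position: [0.5351, -0.0351, 0.2726]
ee_rot: [-0.146, 2.383, 0.13]
force: [0.9, -0.8, -2.0]
width: 0.612
```

```bash
python3 s.py; python3 need.py .53 -.07 .23 -63 4.9
```

```text
t 21.4 pos [ 0.5351 -0.0351  0.2726] z [ 0.674  0.135 -0.726] y [-0.143  0.988  0.052] yaw_y 8.2 q [ 1.2   0.12 -1.13  2.29 -0.95  0.12  2.71] F [ 0.9 -0.8 -2. ] w 0.612
pos [ 0.5351 -0.0351  0.2726] shift [-0.51 -3.49 -4.26] turn [ -0.7 -19.9  -3.8]
```

The arm has hit its limits in this wrist branch (j6 at 0.12, j7 at 2.71). I'll untilt, yaw the tool to the right, and tilt again from there.

```bash
python3 need.py .53 -.04 .27 -10 4.9;  python3 need.py .53 -.04 .27 -10 -35
```

```text
pos [ 0.5351 -0.0351  0.2726] shift [-0.51 -0.49 -0.26] turn [-6.7 32.8 -2.3]
pos [ 0.5351 -0.0351  0.2726] shift [-0.51 -0.49 -0.26] turn [  5.   33.9 -41.1]
```

move_arm([
  [0,0,0,-1.5,8,0],
  [0,0,0,-1.5,8,0],
  [0,0,0,-1.5,8,0],
  [0,0,0,-1.5,8,0],
  [0,0,0,0,0,-8],
  [0,0,0,0,0,-8],
  [0,0,0,0,0,-8],
  [0,0,0,0,0,-8],
])

```text
clock: 22.2
position: [0.5358, -0.0135, 0.2636]
ee_rot: [0.195, 2.6, 0.066]
force: [0.2, -0.7, -0.4]
width: 0.606
```

```bash
python3 s.py; python3 need.py .53 -.04 .27 -10 -35
```

```text
t 22.2 pos [ 0.5358 -0.0135  0.2636] z [ 0.511  0.009 -0.86 ] y [0.126 0.988 0.085] yaw_y -7.3 q [ 0.31  0.06 -0.43  2.18  0.19  0.38  1.16] F [ 0.2 -0.7 -0.4] w 0.606
pos [ 0.5358 -0.0135  0.2636] shift [-0.58 -2.65  0.64] turn [  2.9  20.9 -26.6]
```

move_arm([
  [0,-0.5,0,0,0,-7],
  [0,-0.5,0,0,0,-7],
  [0,-0.5,0,0,0,-7],
  [0,-0.5,0,0,0,-7],
  [0,0,0,0,0,0],
])

```text
clock: 22.7
position: [0.5353, -0.0278, 0.2626]
ee_rot: [0.699, 2.518, -0.069]
force: [0.2, 0.9, -1.3]
width: 0.608
```

```bash
python3 s.py; python3 need.py .52 -.04 .26 -63 -35
```

```text
t 22.7 pos [ 0.5353 -0.0278  0.2626] z [ 0.472 -0.182 -0.863] y [0.493 0.865 0.087] yaw_y -29.7 q [ 0.11  0.08 -0.36  2.16  0.65  0.56  0.28] F [ 0.2  0.9 -1.3] w 0.608
pos [ 0.5353 -0.0278  0.2626] shift [-1.53 -1.22 -0.26] turn [-21.8 -25.3  -6.6]
```

move_arm([
  [-0.3,-0.3,0,-4.4,-5,-1.3],
  [-0.3,-0.3,0,-4.4,-5,-1.3],
  [-0.3,-0.3,0,-4.4,-5,-1.3],
  [-0.3,-0.3,0,-4.4,-5,-1.3],
  [-0.3,0,0,-4.4,-5,-1.3],
  [0,0,0,0,0,0],
])

```text
clock: 23.3
position: [0.5162, -0.042, 0.2539]
ee_rot: [0.652, 2.141, -0.343]
force: [0.5, 0.0, -1.2]
width: 0.606
```

```bash
python3 s.py; python3 need.py .52 -.04 .26 -63 -35
```

```text
t 23.3 pos [ 0.5162 -0.042   0.2539] z [ 0.656 -0.456 -0.601] y [ 0.563  0.827 -0.013] yaw_y -34.3 q [-0.18  0.16 -0.43  2.41  1.49  0.91 -0.81] F [ 0.5  0.  -1.2] w 0.606
pos [ 0.5162 -0.042   0.2539] shift [0.38 0.2  0.61] turn [-5.  -8.6 -0.7]
```

move_arm([
  [0.4,0,0.2,-2.5,-4.3,-0.3],
  [0.4,0,0.2,-2.5,-4.3,-0.3],
  [0,0,0,0,0,0],
  [0,0,0,0,0,0],
])

```text
clock: 23.7
position: [0.5247, -0.044, 0.2584]
ee_rot: [0.626, 1.973, -0.38]
force: [0.8, -0.4, -0.9]
width: 0.611
```

```bash
python3 s.py; python3 need.py .53 -.045 .26 -63 -35
python3 - <<'E'
from h import *
st=monitor.observe(); P=np.array(st['position']); L=[]
for n in ['top','scene']:
    im=imaging.get_image(n); q=proj(cam(im,st),P)[0].astype(int); print(n,q)
    w=32; y,x=q[1]-w,q[0]-w
    L.append(cv2.resize(im['color'][y:y+2*w,x:x+2*w],(400,400),interpolation=cv2.INTER_CUBIC))
save('hold2',np.hstack(L))
E
```

```text
t 23.7 pos [ 0.5247 -0.044   0.2584] z [ 0.726 -0.512 -0.46 ] y [0.576 0.817 0.   ] yaw_y -35.2 q [-0.26  0.27 -0.45  2.48  1.65  1.13 -1.09] F [ 0.8 -0.4 -0.9] w 0.611
pos [ 0.5247 -0.044   0.2584] shift [ 0.53 -0.1   0.16] turn [-0.2 -0.3  0.2]
top [325 235]
scene [311 174]
```

View pics/hold2.png

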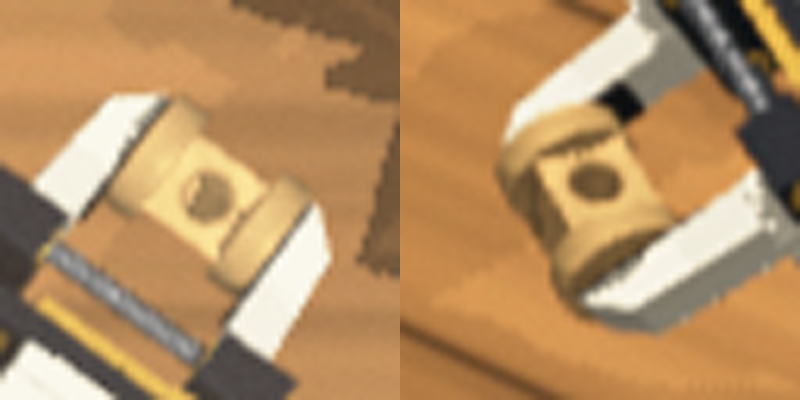

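The blind hole is visible and faces up in both views: top (326,234) and scene (310,171). I'll fit the remaining tilt of its face.

```bash
cat > fit.py <<'E'
from h import *
from scipy.optimize import least_squares
st=monitor.observe(); P=np.array(st['position']); u=R.from_rotvec(st['ee_rot']).as_matrix()[:,1]
ims={n:imaging.get_image(n) for n in('top','scene')}; cs={n:cam(ims[n]) for n in ims}
up=np.array([0,0,1.]); up=up-u*(u@up); up/=np.linalg.norm(up); f=np.cross(u,up)  # f: forward (+x side)
def frame(roll): return np.cos(roll)*up+np.sin(roll)*f   # hole direction, roll>0 leans forward
def model(p):
    h=frame(p[3]); s=np.cross(u,h); C=P+p[:3]
    return C,h,s
# hole centroid: dark pixels within 9 px of predicted mouth
def hole(n,q):
    g=cv2.resize(cv2.cvtColor(ims[n]['color'],cv2.COLOR_RGB2GRAY)[int(q[1])-7:int(q[1])+8,int(q[0])-7:int(q[0])+8],None,fx=8,fy=8,interpolation=cv2.INTER_CUBIC).astype(float)
    b=(g<(g.min()+np.median(g))/2).astype(np.uint8); k,l,stt,c=cv2.connectedComponentsWithStats(b)
    i=min(range(1,k),key=lambda i:np.hypot(*(c[i]-60))-stt[i,4]*.01)
    return (c[i]+.5)/8-.5+np.array([int(q[0])-7,int(q[1])-7]),stt[i,4]/64
E
cat > fit1.py <<'E'
from fit import *
ot,os_=np.array([325-32,235-32]),np.array([311-32,174-32])
print(hole('top',[326,234]),hole('scene',[310.5,171]))
E1={'top':(np.array([[205,138],[270,185],[148,208],[215,258]])/6.25-.42+ot),'scene':(np.array([[143,160],[162,240],[222,120],[268,212]])/6.25-.42+os_)}
H={'top':hole('top',[326,234])[0],'scene':hole('scene',[310.5,171])[0]}
def res(p,sg={'top':1,'scene':1}):
    C,h,s=model(p); r=list(np.array(p[:3])/.003*.5)
    for n in cs:
        r+=list(.7*(proj(cs[n],C+.014*h)[0]-H[n]))
        a=[C+.015*h+sg_*.015*s for sg_ in(1,-1)]
        L=[proj(cs[n],[q-.015*u,q+.015*u]) for q in a]
        pts=E1[n].reshape(2,2,2)
        def d(l,pt):
            t=l[1]-l[0];t/=np.hypot(*t); return t[0]*(pt-l[0])[:,1]-t[1]*(pt-l[0])[:,0]
        m=[np.r_[d(L[0],pts[i]),d(L[1],pts[1-i])] for i in(0,1)]
        r+=list(min(m,key=lambda x:abs(x).sum()))
    return np.array(r)
for r0 in(-.3,0,.3):
    r=least_squares(res,[0,0,0,r0]); print(r.x.round(4),'roll deg',np.degrees(r.x[3]).round(1),'cost',r.cost.round(2),r.fun.round(1).tolist())
p=r.x; L=[]
for n in cs:
    o=ot if n=='top' else os_
    im=cv2.resize(ims[n]['color'][o[1]:o[1]+64,o[0]:o[0]+64],(400,400),interpolation=cv2.INTER_CUBIC)
    C,h,s=model(p)
    a=np.linspace(0,2*np.pi,40)
    for X,col in(([C+.015*h+i*.015*s+j*.015*u for i,j in((1,1),(1,-1),(-1,-1),(-1,1))],(255,0,0)),([C+.015*h+.008*(np.cos(t)*s+np.sin(t)*u) for t in a],(0,0,255)),([C+.028*u+.022*(np.cos(t)*s+np.sin(t)*h) for t in a],(0,160,0)),([C-.028*u+.022*(np.cos(t)*s+np.sin(t)*h) for t in a],(0,160,0))):
        cv2.polylines(im,[((proj(cs[n],X)-o+.42)*6.25).astype(int)],True,col,1)
    L.append(im)
save('ov',np.hstack(L))
E
python3 fit1.py
```

```text
(array([326.33046695, 234.21565142]), np.float64(40.65625)) (array([309.56419963, 170.46077977]), np.float64(37.921875))
[-0.0009 -0.0008 -0.0025  0.1778] roll deg 10.2 cost 4.33 [-0.2, -0.1, -0.4, 0.3, 0.1, -0.2, -0.1, -0.3, -0.3, 0.6, 0.2, -1.6, 2.1, -0.6, 0.6]
[-0.0009 -0.0008 -0.0025  0.1778] roll deg 10.2 cost 4.33 [-0.2, -0.1, -0.4, 0.3, 0.1, -0.2, -0.1, -0.3, -0.3, 0.6, 0.2, -1.6, 2.1, -0.6, 0.6]
[-0.0009 -0.0008 -0.0025  0.1778] roll deg 10.2 cost 4.33 [-0.2, -0.1, -0.4, 0.3, 0.1, -0.2, -0.1, -0.3, -0.3, 0.6, 0.2, -1.6, 2.1, -0.6, 0.6]
```

View pics/ov.png

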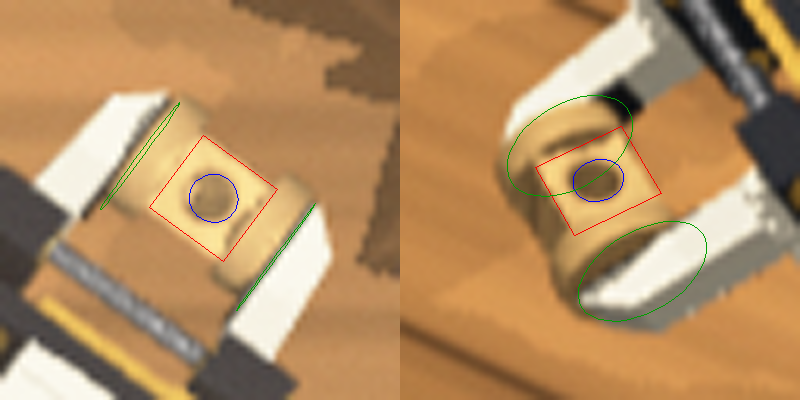

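Run:
```python
from fit import *
im=imaging.get_image('wrist'); c=cam(im,st); cv2.imwrite('pics/wr.png',im['color'][:,:,::-1]); q=proj(c,P)[0]; print('tcp px',q)
# expected rows of waist and disc silhouettes for trial rolls
for roll in(-20,-10,0,10,20):
    h=frame(np.radians(roll)); s=np.cross(u,h)
    W=proj(c,[P+a*.015*h+b*.015*s for a in(1,-1) for b in(1,-1)])[:,1]
    t=np.linspace(0,2*np.pi,73); D=np.concatenate([proj(c,[P+d*u+.022*(np.cos(x)*h+np.sin(x)*s) for x in t])[:,1] for d in(.015,.028)])
    print(roll,'waist corners (h+s+,h+s-,h-s+,h-s-)',W.round(1),'disc min/max',D.min().round(1),D.max().round(1))
g=im['color'].astype(int)
for x in(300,324,345): print('col',x,[(r,*g[r,x]) for r in range(262,346,2)])
for x in(262,268,380,386): print('disc',x,g[246:300:2,x].sum(1).tolist())
```

```text
tcp px [325.21823177 332.60827748]
-20 waist corners (h+s+,h+s-,h-s+,h-s-) [383.6 363.1 309.1 277.6] disc min/max 272.0 396.0
-10 waist corners (h+s+,h+s-,h-s+,h-s-) [377.4 372.8 301.  282.1] disc min/max 272.0 396.0
0 waist corners (h+s+,h+s-,h-s+,h-s-) [370.2 380.9 293.7 288.4] disc min/max 272.0 396.0
10 waist corners (h+s+,h+s-,h-s+,h-s-) [362.3 387.1 287.3 296.5] disc min/max 272.0 396.0
20 waist corners (h+s+,h+s-,h-s+,h-s-) [353.7 391.3 282.  306.2] disc min/max 272.0 396.0
col 300 [(262, np.int64(141), np.int64(103), np.int64(68)), (264, np.int64(136), np.int64(99), np.int64(66)), (266, np.int64(163), np.int64(120), np.int64(81)), (268, np.int64(170), np.int64(125), np.int64(83)), (270, np.int64(176), np.int64(129), np.int64(87)), (272, np.int64(175), np.int64(129), np.int64(87)), (274, np.int64(171), np.int64(125), np.int64(84)), (276, np.int64(170), np.int64(124), np.int64(83)), (278, np.int64(168), np.int64(123), np.int64(82)), (280, np.int64(169), np.int64(124), np.int64(82)), (282, np.int64(164), np.int64(121), np.int64(79)), (284, np.int64(164), np.int64(120), np.int64(
[... 5630 characters left out ...]
4(93), np.int64(65)), (342, np.int64(118), np.int64(97), np.int64(67)), (344, np.int64(84), np.int64(71), np.int64(57))]
disc 262 [539, 520, 330, 322, 350, 331, 338, 320, 301, 304, 276, 299, 337, 338, 323, 250, 245, 243, 253, 259, 270, 280, 280, 289, 282, 285, 284]
disc 268 [612, 417, 307, 328, 345, 324, 346, 332, 332, 317, 295, 329, 347, 347, 333, 249, 242, 247, 248, 252, 253, 261, 272, 280, 290, 288, 287]
disc 380 [384, 376, 356, 349, 342, 310, 353, 374, 398, 422, 446, 432, 450, 460, 373, 239, 241, 252, 267, 276, 280, 277, 275, 276, 273, 271, 270]
disc 386 [375, 375, 357, 350, 320, 338, 368, 383, 398, 432, 449, 436, 445, 458, 362, 241, 242, 247, 256, 268, 275, 286, 286, 286, 280, 280, 274]
```

Run:
```python
from fit import *
from scipy.ndimage import map_coordinates
for n in('top','scene'):
    I=ims[n]['color'].astype(float)
    for off in(-.011,.0,.011):
        C=P+off*u; a,b=proj(cs[n],[C+.015*up-.03*f,C+.015*up+.03*f])  # along forward direction
        k=np.arange(-30,31,1.5); X=a[None]+(b-a)[None]*((k+30)/60)[:,None]
        v=sum(map_coordinates(I[:,:,ch],[X[:,1],X[:,0]],order=1) for ch in range(3))
        print(n,off,' '.join(f'{kk:.0f}:{x:.0f}' for kk,x in zip(k,v)))
    for roll in(-16,-8,0,8,16):
        h=frame(np.radians(roll));s=np.cross(u,h); a,b=proj(cs[n],[P+.015*up-.03*f,P+.015*up+.03*f]); d=(b-a)
        ax=np.diff(proj(cs[n],[P-.01*u,P+.01*u]),axis=0)[0]
        g=lambda q: (np.linalg.solve(np.c_[d,ax],proj(cs[n],q)[0]-a)[0]*60-30).round(1)
        print(roll,'back-top',g(P+.015*h-.015*s),'front-top',g(P+.015*h+.015*s),'front-bot',g(P-.015*h+.015*s),'back-bot',g(P-.015*h-.015*s),'hole',g(P+.015*h))
```

```text
top -0.011 -30:423 -28:423 -27:423 -26:423 -24:422 -22:419 -21:418 -20:413 -18:416 -16:427 -15:461 -14:545 -12:610 -10:629 -9:622 -8:609 -6:576 -4:545 -3:538 -2:481 0:415 2:471 3:525 4:557 6:578 8:613 9:624 10:624 12:614 14:615 15:576 16:504 18:429 20:407 21:405 22:408 24:407 26:408 27:412 28:410 30:409
top 0.0 -30:422 -28:418 -27:418 -26:419 -24:419 -22:419 -21:421 -20:422 -18:420 -16:423 -15:455 -14:532 -12:593 -10:614 -9:588 -8:525 -6:414 -4:370 -3:378 -2:379 0:380 2:397 3:401 4:402 6:402 8:406 9:449 10:523 12:592 14:614 15:613 16:540 18:459 20:420 21:410 22:402 24:400 26:396 27:393 28:390 30:387
top 0.011 -30:422 -28:422 -27:421 -26:424 -24:424 -22:419 -21:417 -20:414 -18:410 -16:416 -15:449 -14:520 -12:584 -10:612 -9:614 -8:615 -6:614 -4:615 -3:607 -2:605 0:602 2:606 3:608 4:617 6:621 8:624 9:624 10:616 12:607 14:604 15:589 16:533 18:446 20:390 21:386 22:379 24:381 26:383 27:385 28:388 30:392
-16 back-top -18.6 front-top 10.5 front-bot 17.2 back-bot -11.2 hole -4.1
-8 back-top -17.0 front-top 12.9 front-bot 15.5 back-bot -13.6 hole -2.1
0 back-top -15.0 front-top 15.0 front-bot 
[... 742 characters left out ...]
:250 24:225 26:227 27:245 28:257 30:270
scene 0.011 -30:447 -28:450 -27:453 -26:454 -24:454 -22:454 -21:452 -20:447 -18:442 -16:440 -15:437 -14:423 -12:445 -10:492 -9:536 -8:546 -6:549 -4:555 -3:560 -2:551 0:540 2:535 3:540 4:524 6:519 8:543 9:564 10:556 12:554 14:552 15:552 16:544 18:470 20:357 21:264 22:264 24:268 26:268 27:245 28:258 30:305
-16 back-top -17.0 front-top 8.9 front-bot 26.7 back-bot 1.2 hole -4.2
-8 back-top -16.3 front-top 11.9 front-bot 25.9 back-bot -1.7 hole -2.3
0 back-top -15.2 front-top 14.8 front-bot 24.7 back-bot -4.6 hole -0.2
8 back-top -13.7 front-top 17.5 front-bot 23.1 back-bot -7.2 hole 1.9
16 back-top -11.8 front-top 20.0 front-bot 21.2 back-bot -9.6 hole 4.1
```

Run:
```python
from fit import *
from scipy.ndimage import map_coordinates
I=ims['scene']['color'].astype(float)
for off in(-.012,-.008,-.004,0,.004,.008,.012):
    C=P+off*u; a,b=proj(cs['scene'],[C+.015*up-.03*f,C+.015*up+.03*f]); k=np.arange(16,42,1.); X=a+(b-a)*((k+30)/60)[:,None]
    print(off,[tuple(int(map_coordinates(I[:,:,ch],[[x[1]],[x[0]]],order=1)[0]) for ch in (0,2)) for x in X])
```

```text
-0.012 [(233, 118), (227, 112), (198, 94), (155, 71), (128, 57), (123, 56), (123, 57), (133, 61), (142, 65), (146, 67), (151, 70), (144, 66), (140, 64), (132, 61), (127, 57), (142, 60), (166, 66), (184, 71), (194, 74), (198, 75), (198, 75), (197, 75), (196, 74), (194, 74), (192, 73), (190, 72)]
-0.008 [(241, 128), (235, 119), (205, 99), (169, 78), (133, 61), (103, 47), (96, 44), (100, 45), (104, 47), (106, 48), (109, 49), (114, 51), (118, 53), (122, 55), (127, 57), (133, 57), (141, 57), (168, 66), (192, 74), (195, 74), (194, 74), (192, 74), (190, 72), (188, 71), (188, 71), (187, 71)]
-0.004 [(242, 127), (236, 121), (211, 103), (181, 84), (146, 67), (116, 53), (104, 47), (93, 42), (98, 45), (104, 48), (106, 49), (108, 50), (109, 51), (110, 51), (114, 52), (123, 54), (139, 57), (163, 64), (183, 70), (188, 71), (190, 71), (188, 71), (187, 71), (187, 71), (187, 71), (186, 71)]
0 [(238, 122), (225, 112), (201, 97), (171, 79), (142, 65), (122, 55), (116, 53), (110, 50), (102, 46), (96, 43), (102, 47), (109, 51), (112, 52), (116, 53), (123, 55), (133, 58), (148, 60), (164, 64), (176, 67), (
[... 259 characters left out ...]
 (164, 64), (179, 68), (184, 70), (187, 70), (187, 70), (187, 70), (187, 71), (187, 71), (188, 72), (188, 72)]
0.008 [(236, 121), (231, 116), (215, 105), (170, 80), (129, 58), (121, 54), (118, 53), (119, 54), (119, 55), (110, 51), (100, 45), (96, 43), (99, 43), (115, 48), (138, 55), (160, 62), (176, 67), (185, 69), (188, 70), (188, 71), (188, 71), (187, 71), (187, 71), (188, 71), (187, 69), (186, 69)]
0.012 [(232, 117), (232, 115), (213, 103), (176, 83), (145, 67), (126, 58), (117, 54), (118, 54), (119, 55), (119, 56), (117, 56), (109, 50), (102, 46), (122, 51), (144, 57), (166, 64), (184, 70), (188, 71), (188, 71), (188, 71), (187, 70), (186, 69), (185, 69), (185, 69), (184, 69), (184, 69)]
```

Relative edge measurements from the scene and wrist views put the hole's axis about 5° back towards the robot. I'll correct by +5° about the jaw axis and move closer to the lamp, since it is about 0.31 m away now.

move_arm([
  [0.3,-0.5,-1,1.4,2,0],
  [0.3,-0.5,-1.5,1.5,2.1,0],
  [0,-0.5,-1.5,0,0,0],
  [0,-0.3,-1.5,0,0,0],
  [0,0,-1,0,0,0],
  [0,0,0,0,0,0],
  [0,0,0,0,0,0],
  [0,0,0,0,0,0],
])

```text
clock: 25.05
position: [0.531, -0.0617, 0.1948]
ee_rot: [0.655, 2.049, -0.355]
force: [1.7, -0.3, -0.8]
width: 0.609
```

```bash
python3 s.py; python3 need.py .53 -.06 .195 -58 -35.2
python3 - <<'E'
from fit import *
print('dist to lamp mid',np.linalg.norm(P-[.553,-.23,.02]))
from scipy.ndimage import map_coordinates
n='scene'; I=ims[n]['color'].astype(float).sum(2)
for off in(-.011,0,.011):
    C=P+off*u; a,b=proj(cs[n],[C+.015*up-.03*f,C+.015*up+.03*f]); k=np.arange(-16,40,1.); X=a+(b-a)*((k+30)/60)[:,None]
    print(off,' '.join(f'{kk:.0f}:{x:.0f}' for kk,x in zip(k,map_coordinates(I,[X[:,1],X[:,0]],order=1)) if kk<-5 or kk>14))
for roll in(-8,0,8):
    h=frame(np.radians(roll));s=np.cross(u,h); a,b=proj(cs[n],[P+.015*up-.03*f,P+.015*up+.03*f]); d=(b-a); ax=np.diff(proj(cs[n],[P-.01*u,P+.01*u]),axis=0)[0]
    g=lambda q: (np.linalg.solve(np.c_[d,ax],proj(cs[n],q)[0]-a)[0]*60-30).round(1)
    print(roll,'back-top',g(P+.015*h-.015*s),'front-top',g(P+.015*h+.015*s),'front-bot',g(P-.015*h+.015*s))
im=imaging.get_image('wrist');c=cam(im,st);G=im['color'].astype(int).sum(2)
print('waist',[G[270:310,x].tolist() for x in(324,)]); print('disc',[G[262:290,x].tolist() for x in(266,384)])
for roll in(-8,-4,0,4,8):
    h=frame(np.radians(roll)); s=np.cross(u,h)
    W=proj(c,[P-.015*h+b*.015*s for b in(1,-1)])[:,1]; t=np.linspace(0,6.28,73); D=proj(c,[P+.02*u+.022*(np.cos(x)*h+np.sin(x)*s) for x in t])[:,1].min()
    print(roll,'gap far/near',(W-D).round(1))
t=ims['top']['color'];b=I
A=cv2.resize(t[170:290,260:420],(400,300),interpolation=cv2.INTER_CUBIC);B=cv2.resize(ims['scene']['color'][110:260,200:400],(400,300),interpolation=cv2.INTER_CUBIC); save('fin',np.hstack([A,B]))
E
```

```text
t 25.05 pos [ 0.531  -0.0617  0.1948] z [ 0.694 -0.487 -0.531] y [0.577 0.817 0.006] yaw_y -35.3 q [-0.19  0.38 -0.42  2.5   1.78  1.07 -1.21] F [ 1.7 -0.3 -0.8] w 0.609
pos [ 0.531  -0.0617  0.1948] shift [-0.1   0.17  0.02] turn [-0.3  0.1  0.1]
dist to lamp mid 0.2436094844283
-0.011 -16:422 -15:416 -14:390 -13:343 -12:322 -11:384 -10:462 -9:524 -8:576 -7:592 -6:593 15:594 16:573 17:560 18:532 19:491 20:424 21:350 22:298 23:291 24:287 25:305 26:326 27:320 28:313 29:305 30:299 31:315 32:366 33:411 34:410 35:410 36:406 37:401 38:399 39:398
0 -16:428 -15:424 -14:421 -13:420 -12:421 -11:439 -10:464 -9:506 -8:548 -7:570 -6:562 15:552 16:572 17:579 18:566 19:536 20:468 21:349 22:253 23:227 24:205 25:222 26:246 27:258 28:266 29:280 30:302 31:329 32:370 33:409 34:408 35:403 36:397 37:390 38:378 39:360
0.011 -16:418 -15:420 -14:423 -13:433 -12:447 -11:476 -10:518 -9:552 -8:559 -7:561 -6:561 15:564 16:562 17:563 18:557 19:531 20:487 21:377 22:275 23:249 24:235 25:232 26:237 27:265 28:327 29:378 30:388 31:389 32:368 33:342 34:315 35:292 36:277 37:270 38:271 39:287
-8 back-top -16.4 front-top 12.0 front-bot 24.6
0 back-top -15.2 front-top 14.8 front-bot 23.3
8 back-top -13.5 front-top 17.4 front-bot 21.6
waist [[342, 351, 352, 357, 350, 349, 341, 346, 356, 365, 376, 378, 382, 361, 323, 324, 339, 325, 295, 294, 299, 296, 295, 298, 295, 299, 296, 297, 298, 293, 291, 297, 293, 295, 293, 292, 296, 296, 292, 294]]
disc [[439, 447, 445, 443, 447, 449, 460, 465, 475, 480, 482, 480, 441, 349, 260, 232, 229, 231, 241, 234, 237, 246, 239, 246, 248, 255, 259, 261], [386, 386, 389, 384, 380, 369, 357, 349, 347, 351, 357, 343, 296, 242, 232, 232, 236, 235, 241, 243, 248, 252, 258, 267, 270, 272, 275, 267]]
-8 gap far/near [31.3  8.5]
-4 gap far/near [28.2 10.6]
0 gap far/near [25.2 13. ]
4 gap far/near [22.3 15.6]
8 gap far/near [19.6 18.6]
```

View pics/fin.png

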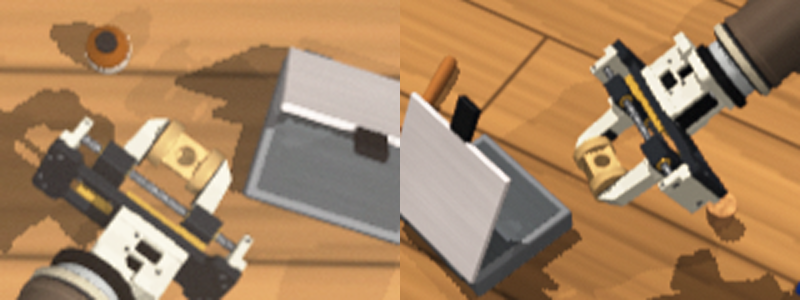

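The view shows the hole facing up beside the raised lid, with clear space around it and the bystanders standing. About 2–3° of backward lean remains, so I'll trim 2°, settle and hand in.

move_arm([
  [0,0,0,1.2,1.6,0],
  [0,0,0,0,0,0],
  [0,0,0,0,0,0],
  [0,0,0,0,0,0],
  [0,0,0,0,0,0],
])

```text
clock: 25.7
position: [0.5307, -0.0618, 0.1941]
ee_rot: [0.666, 2.083, -0.345]
force: [0.4, 0.1, 0.4]
width: 0.614
```

```bash
python3 s.py; python3 -c "
from h import *
print(np.abs(monitor.observe()['dq']).max()); print(workorder.sign_off())"
```

```text
t 25.7 pos [ 0.5307 -0.0618  0.1941] z [ 0.678 -0.475 -0.56 ] y [0.577 0.816 0.006] yaw_y -35.3 q [-0.17  0.36 -0.42  2.49  1.76  1.02 -1.16] F [0.4 0.1 0.4] w 0.614
0.007034487053695154
the job is handed in; nothing more can be done
None
```

The job is done and handed in at 25.7 s, with the handle still held beside the lamp and its hole facing up; the hand-in gave no verdict.

- **Lamp lid:** I raised it from about 16° to about 60° and let go. Afterwards the predicted 60° corners lined up with the lid in both camera views.
- **Finding the hole:** Three waist faces of the handle turned out to be blank, so the hole had to be on the fourth. I set the handle back in its cradle at a new roll, gripped it again and turned it over. The hole then showed in both the top and scene views.
- **Holding pose:** The handle is at (0.531, −0.062, 0.194) m, about 0.24 m from the lamp's middle. The arm was still, the force about 0.5 N, and the pads were closed on the handle's 56 mm length. In the last view nothing was touching it and the bystanders in view were standing.

**Hole direction:** My estimates of the hole's lean did not all agree. A first fit from points I marked by hand said 10° forward. Edge measurements in the scene and wrist views said 2–8° back. I trusted the edge measurements and corrected by 7° in all. I expect the hole to be within a few degrees of straight up, but I did not look again after the last 2° trim.

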